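# Free the keyholed bracket and weigh it

### The job

The aluminium angle bracket is hooked by its keyhole slot on the headed stud of the parts board, and the cell can and the transformer stand in its way. First stand both upright in the shallow steel side tray; then slide the bracket flat along its slot until the wide end of the keyhole is round the stud head, lift it off and lay it flat in the middle of the scale's pan, upright flange up. Last, stand the can and the transformer back upright on the board, each on the marked spot where it stood at the start, and leave the bin, the screwdriver and the jar alone.

Things in the scene. Friction and masses are not known exactly. Their poses are not given: they have to be found in the camera images.
- board: Fixed grey board 230 (x) x 170 (y) x 12 mm; origin: underside centre. Black 56 mm outlined squares (no rim) centred at x -34, y +35 and -35, mark the two standing spots. Steel stud at x +20, y 0: 8 mm neck, 20 mm round head 8 to 13 mm above the top face. The bracket lies on the +x side of the spots; it comes free by sliding along the board's -x, over the spots, to bracket origin at x +12, y 0.
- bracket: Loose aluminium angle, 180 g: plate 90 (x) x 110 (y) x 5 mm, flat on the board, axes parallel to it; origin: underside centre. Grip its upright flange: x 37 to 45, y -40 to 40, top at z 55. Keyhole: wide end 28 mm across at x +8, y 0; 12 mm slot from there to x -30. At the start the stud neck is in the slot at x -23 to -26, its head over the plate; slide 31 to 34 mm, then lift straight up.
- can: Loose upright grey cylindrical cell can with steel rims, 34 mm diameter, 58 mm tall plus a flat terminal button of 3 mm; about 140 g. Origin at the centre of its underside, z up.
- transformer: Loose upright black block transformer with a steel band, 36 (x) x 42 (y) x 40 mm tall with tiny brass pins on top; about 180 g. Origin at the centre of its underside, z up.
- tray: Fixed shallow sheet-steel tray, the side area: outside 220 (x) x 150 (y) x 15 mm, walls 4 mm, inner floor 4 mm above the bench. Origin at the centre of its underside. It may be on the left or on the right of the board.
- scale: Fixed white bench scale, 170 x 170 mm, with a flat square steel pan 146 x 146 mm on top, whose upper face is 45 mm above the bench and does not sink. Origin at the centre of the underside, below the pan's centre. On the other side of the board from the tray.
- bin: Bystander: yellow open bin of parts, 120 x 100 x 60 mm, beyond the board; origin at the centre of its underside. Leave alone.
- screwdriver: Bystander: screwdriver with a green handle lying beyond the board; origin below its middle. Leave alone.
- jar: Bystander: glass jar with a steel cap, 60 mm diameter, 75 mm tall, between robot and board; origin at the centre of its underside. Leave alone.
Not all that is in view belongs to the job. Leave any purple look-alike of the bracket alone.

How it is judged (in metres and radians):
On the way, in this order (a step that is already met when the one before it is completed fails the run):
1. the can and the transformer both stand upright in the tray while the bracket is still hooked on the stud (x of can in the frame of tray between -0.1 and 0.1 m and y of can in the frame of tray between -0.065 and 0.065 m and height (world z) of each of can, transformer below 0.012 m and angle between each of can, transformer's own z axis and vertical below 0.12 rad and x of transformer in the frame of tray between -0.1 and 0.1 m and y of transformer in the frame of tray between -0.065 and 0.065 m and x of bracket in the frame of board above 0.03 m and distance of bracket from where it was at the start of the episode below 0.02 m), for 0.2 s.
2. the bracket lies flat in the middle of the scale's pan while the can and the transformer are still in the tray (horizontal distance between bracket and scale below 0.02 m and z of bracket in the frame of scale between 0.041 and 0.049 m and angle between bracket's own z axis and vertical below 0.06 rad and linear speed of bracket below 0.02 m/s and angular speed of bracket below 0.2 rad/s and x of can in the frame of tray between -0.1 and 0.1 m and y of can in the frame of tray between -0.065 and 0.065 m and height (world z) of each of can, transformer below 0.012 m and angle between each of can, transformer's own z axis and vertical below 0.12 rad and x of transformer in the frame of tray between -0.1 and 0.1 m and y of transformer in the frame of tray between -0.065 and 0.065 m), for 0.2 s.
At the end, for the whole second after the job is handed in: The bracket lies flat at rest on the scale's pan, its origin within 20 mm of the pan's centre; the can and the transformer stand upright at rest on the board, each within 15 mm of where it stood at the start; all are released (horizontal distance between bracket and scale below 0.02 m and z of bracket in the frame of scale between 0.041 and 0.049 m and angle between bracket's own z axis and vertical below 0.06 rad and linear speed of each of bracket, can, transformer below 0.02 m/s and angular speed of each of bracket, can, transformer below 0.2 rad/s and distance of each of can, transformer from where it was at the start of the episode below 0.015 m and angle between each of can, transformer's own z axis and vertical below 0.1 rad); the robot touches nothing.
It fails at once if the bin is shifted by more than 25 mm (distance of bin from where it was at the start of the episode above 0.025 m).
It fails at once if the screwdriver is shifted by more than 25 mm (distance of screwdriver from where it was at the start of the episode above 0.025 m).
It fails at once if the jar is shifted by more than 25 mm (distance of jar from where it was at the start of the episode above 0.025 m).
It also fails if it takes over 131 s, if anything falls off the work surface, if the arm or the gripper's body presses on something with over 40 N, if the wrist force passes 120 N, or if a joint passes its speed limit or range.

### The arm

A 6-joint arm with a two-finger parallel gripper is mounted at the origin on the work surface. World frame = base frame: x ahead of the robot, y to its left, z up, the work surface at z = 0. Lengths are in m, angles in degrees, forces in N, time in s.
With the tool pointing down it reaches from about 0.375 to 0.9 m from the base axis. Payload 3.1 kg.
Tool frame: the origin (TCP) lies midway between the tips of the shut fingers; the grasp point (between the pads) lies 19 mm behind it (bot.hold_point_z is the distance from the TCP to the grasp point, in m); z points along the fingers, y is the line along which they close (so a half turn about z gives the same grasp; the last joint's range is limited). The gripper opens to 87 mm and grips with 3 to 60 N. Pads are 19 mm wide; open, the fingers measure 117 mm over their backs; the gripper's body (75 mm by 190 mm) begins 51 mm behind the grasp point.
Start: joints at [-80.3, 30.224, 82.088, -0, 67.689, -10.227], TCP at [0.213, -0.588, 0.223] pointing down, gripper open.
Joint ranges: [-176.69, 176.69], [-43.24, 126.21], [12.49, 139.97], [-82, 262], [0, 151.66], [-163.58, 163.58]. Speed limits (degrees/s): [159.86, 159.86, 180, 180, 180, 180].

### API

Orientations are given as a 3x3 rotation matrix whose columns are the frame's x, y, z axes.
In Python, from rig import read_state, optics, order, bot gives the robot as it stands.
- The arm moves only by the tool drive_tool, never from a script. Its argument "steps" is a list of rows, each a list of 7 numbers: the finger opening in mm, from 0 to 87, then the shift along the tool's x, y, z normalised to -1 to 1, where 1 is 0.12 m, then the turn, a rotation vector about the tool's x, y, z normalised to -1 to 1, where 1 is 1.5 rad. In form: [[jaw, tx, ty, tz, ax, ay, az], ...]. A call has 1 to 8 rows; each row is the pose to reach, as a shift and turn from the pose commanded when the call began, along the tool's axes at that moment; what a row does not reach only later rows make up. A row lasts 1/10 s, in which the tool goes at most 50 mm and 8.59 degrees, less where a joint would pass 70% of its speed; a pose out of reach is approached as far as the arm can. A call with a number of a shift or a turn outside -1 to 1 is refused whole. A call with a gripper value outside its range is refused whole. The fingers move at their own pace and stop on an object; the grip force is fixed at half the most. Time passes only in rows, so rows that repeat a pose let the fingers close. It gives the time, the measured TCP pose, the force, the opening and the grip force at its end, in the units of the state.
- read_state(): the state, without advancing time (a new reading comes with each control period).
- optics.capture(name): name is "scene" or "top" or "wrist"; returns a dict with "color" (384x512x3 uint8, blue, green, red), "range_z" (384x512 float32, m along the optical axis (not along the pixel's ray), 0 where there is no reading), "fx", "fy", "cx", "cy" (pixels), "rvec" (rotation vector, rad) and "tvec" (3), from world to camera coordinates, as OpenCV has them. Camera axes: x right, y down, z forward; pixel columns grow to the right and rows downward; lengths in m; the calibration is good to about 2 mm. The wrist camera is an equidistant fisheye: a pixel r from the principal point sees the ray r / f radians off the axis. A picture is of the moment at which its call begins.
- order.hand_in(): hands the job in; it is judged then, once.
The state is a dict: "time_s": time; "joint_positions": joint angles; "qvel": joint speeds; "tau": joint torques, N m; "position": TCP position; "tcp_rot": TCP orientation; "force": force on the tool from outside, world axes, zero at the start; "moment": the same for the moment, N m; "opening": opening from 0.0 (shut) to 1.0 (fully open); "grasp_force": force on a finger pad.
Only numpy, scipy, OpenCV 4.12 (cv2) and the standard library are available. Lean on these libraries where they do the work, as an engineer would, in place of code of your own. Each camera call takes 0.05 s, during which the arm holds its last target. There are 200 camera calls.

## Working session

There is one attempt and no reset: what is moved stays moved. The work goes in short steps, Python scripts to look and compute and a tool call to move; the robot and the scene stay as the last step left them, time stands still between calls to the robot, and variables do not carry over. Pictures are saved under pics/ and viewed, at most 14 in all, crops included, and the job is handed in when it is done.

Besides the shell and the picture viewer there is one more tool, called after "Call:" by a JSON object that holds its "op" and its "data". drive_tool: Moves the arm, as the interface text tells. Scaled input: -1 to 1 covers 0.12 m each way for a shift and 1.5 rad each way for a turn. Its arguments: {"type":"object","properties":{"steps":{"type":"array"}},"required":["steps"]}

```bash
ls; mkdir -p pics; cat > h.py <<'E'
import numpy as np, cv2
from rig import read_state, optics, order, bot
def cap(n):
    c=optics.capture(n); c['R']=cv2.Rodrigues(np.array(c['rvec'],float))[0]; c['t']=np.array(c['tvec'],float).ravel(); return c
def cloud(c):
    h,w=c['range_z'].shape; v,u=np.mgrid[:h,:w]; z=c['range_z']
    P=np.stack([(u-c['cx'])/c['fx']*z,(v-c['cy'])/c['fy']*z,z],-1)
    W=(P-c['t'])@c['R']; W[z==0]=np.nan; return W
E
python3 - <<'E'
from h import *
for n in ('scene','top'):
    c=cap(n); cv2.imwrite(f'pics/{n}0.png',c['color']); np.savez(f'{n}0.npz',**c)
    print(n,c['fx'],c['cx'],c['cy'],-c['R'].T@c['t'],c['R'][2])
s=read_state(); print(s); print(bot.hold_point_z)
E
```

```text
pics
scene 423.46084707721724 254.96694386580856 185.9947961813748 [ 1.04172471 -0.6415677   0.81415087] [-0.43792694  0.5940577  -0.67477067]
top 379.3761954621708 259.27794224830194 192.38822068758424 [ 0.38417294 -0.00570383  0.95537942] [ 0.21006531  0.00594802 -0.97766926]
{'time_s': 0.1, 'joint_positions': array([-8.03014651e+01,  3.02739747e+01,  8.21501437e+01,  8.47511030e-04,
        6.76896700e+01, -1.02276230e+01]), 'qvel': array([ 0.04010509, -0.09667296, -0.09495783, -0.10648942, -0.03401443,
        0.03671885]), 'tau': array([-4.74241697e-04, -4.40986240e+01, -1.77150500e+01,  6.35252707e-02,
        5.34019223e-02, -4.43937529e-05]), 'position': array([ 0.21291908, -0.58690114,  0.2216598 ]), 'tcp_rot': array([[ 9.40134609e-01,  3.40803190e-01, -3.21077572e-04],
       [ 3.40803145e-01, -9.40132637e-01,  1.95990168e-03],
       [ 3.66085240e-04, -1.95199564e-03, -9.99998028e-01]]), 'force': array([-0.54522977, -0.17294041, -0.08423625]), 'moment': array([-0.04501023, -0.00314671, -0.01405195]), 'grasp_force': 0.0, 'opening': 1.0024752393316985}
0.0187
```

View pics/top0.png

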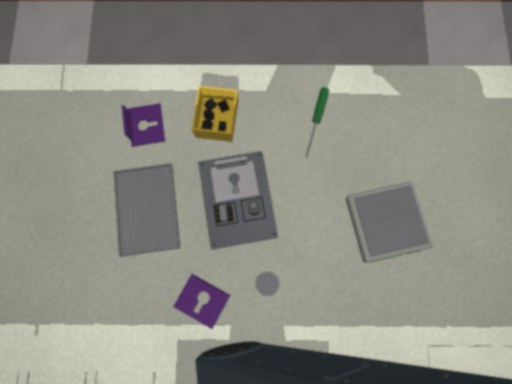

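View pics/scene0.png

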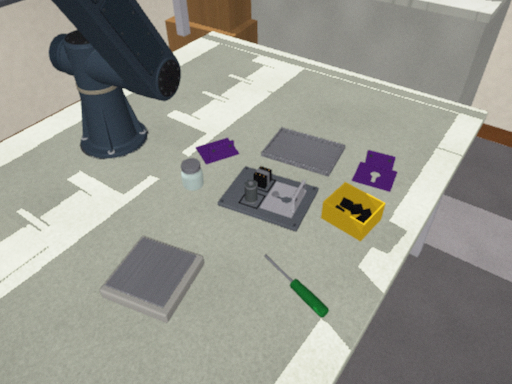

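The top view shows the board at about (238,200), with the transformer at (225,213), the can at (253,209), and the bracket at (235,180) with its flange at (232,160). The tray is at (147,210), left (+y), and the scale is at (388,221), right. The two purple decoys are at (145,125) and (203,300), and the jar is at (267,284). The scene view agrees.

```bash
cat > m.py <<'E'
from h import *
def rect(W,m,zlo,zhi,name):
    k=m&(W[...,2]>zlo)&(W[...,2]<zhi); n,l,s,_=cv2.connectedComponentsWithStats(k.astype(np.uint8))
    if n<2: print(name,'none');return
    i=1+np.argmax(s[1:,4]); P=W[l==i]; r=cv2.minAreaRect((P[:,:2]*1000).astype(np.float32))
    print(name,s[i,4],'c',np.round(r[0],1),'size',np.round(r[1],1),'ang',round(r[2],1),'medz',np.round(np.nanmedian(P[:,2])*1000,1),'mean',np.round(P.mean(0)*1000,1))
if __name__=='__main__':
    for n in ('top','scene'):
        c=dict(np.load(n+'0.npz')); W=cloud(c); print(n)
        v,u=np.mgrid[:384,:512]
        if n=='top': B=lambda a,b,c_,d:(u>a)&(u<b)&(v>c_)&(v<d)
        X=W[...,0];Y=W[...,1]
        if n=='top':
            for p in ((238,200),(147,210),(388,221),(225,213),(253,209),(233,160),(267,284),(60,200)): print(p,np.round(W[p[1],p[0]],4))
            c0=W[200,238]; t0=W[210,147]; s0=W[221,388]
            np.save('c0.npy',[c0,t0,s0])
        else: c0,t0,s0=np.load('c0.npy')
        near=lambda q,r:(np.hypot(X-q[0],Y-q[1])<r)
        rect(W,near(c0,.16),.006,.2,'board all')
        rect(W,near(t0,.15),.0025,.03,'tray')
        rect(W,near(s0,.14),.02,.06,'scale')
        rect(W,near(s0,.14),.0435,.06,'pan')
        rect(W,near(c0,.1),.058,.09,'can top')
        rect(W,near(c0,.1),.0475,.0565,'transf top')
        rect(W,near(c0,.14),.0585,.075,'flange top')
        rect(W,near(c0,.14),.03,.075,'flange+')
E
python3 m.py
```

```text
top
(238, 200) [0.5675 0.054  0.0092]
(147, 210) [0.542  0.2858 0.0029]
(388, 221) [ 0.5099 -0.31    0.0474]
(225, 213) [0.5268 0.0819 0.0546]
(253, 209) [0.534  0.0143 0.0709]
(233, 160) [0.6561 0.0643 0.0657]
(267, 284) [ 0.362  -0.0187  0.075 ]
(60, 200) [ 0.5678  0.5129 -0.0007]
board all 5934 c [571.8  56.6] size [230.6 170.3] ang 10.2 medz 13.3 mean [566.9  55.6  18.8]
tray 4523 c [545.8 289.5] size [229.9 160.8] ang 8.4 medz 4.8 mean [542.8 288.2   5.9]
scale 4870 c [ 512.1 -317.6] size [172.2 170.2] ang 12.8 medz 44.4 mean [ 508.9 -313.2   42.4]
pan 3041 c [ 512.9 -318.2] size [145.8 146.1] ang 13.0 medz 45.5 mean [ 511.5 -317.8   45.6]
can top 167 c [542.3  13.2] size [32.1 30.9] ang 0.5 medz 70.2 mean [542.4  13.3  70.1]
transf top 262 c [529.2  87.2] size [36.5 42.2] ang 6.2 medz 52.3 mean [529.   87.   52.3]
flange top 163 c [542.3  13.2] size [32.1 30.9] ang 0.5 medz 70.1 mean [542.4  13.3  70. ]
flange+ 287 c [529.2  87.2] size [36.5 42.2] ang 6.2 medz 52.1 mean [527.8  86.8  51.3]
scene
board all 3841 c [568.5  66. ] size [231.7 196.2] ang 10.1 medz 15.7 mean [581.3  43.6  22.5]
tray 3372 c [542.  287.9] size [294.  295.1] ang 74.0 medz 6.1 mean [546.5 283.1   7.1]
scale 5096 c [ 513.3 -319.1] size [171.4 171.5] ang 13.0 medz 46.2 mean [ 526.1 -329.6   43.2]
pan 3522 c [ 512.7 -318.5] size [147.1 147. ] ang 12.9 medz 47.0 mean [ 515.9 -322.5   47. ]
can top 136 c [543.8  12. ] size [31.7 33.3] ang 76.7 medz 71.5 mean [545.4   9.9  70.1]
transf top 150 c [528.4  86. ] size [38.1 43.8] ang 5.2 medz 54.0 mean [529.8  84.1  53.7]
flange top 126 c [543.8  12. ] size [31.7 33.3] ang 76.7 medz 71.4 mean [545.5   9.7  69.6]
flange+ 472 c [534.9  50.7] size [ 38.8 114.4] ang 8.9 medz 53.9 mean [539.7  45.5  53.4]
```

```bash
cat > plan.py <<'E'
import numpy as np
def plan(p,th,wps):
    """wps: (x,y,z,theta deg or None). Prints call rows, tracks the rounded commanded pose (tool down)."""
    p=np.array(p,float)
    for w in wps:
        tgt=np.array(w[:3]); tt=th if w[3] is None else w[3]
        while True:
            c,s=np.cos(np.radians(th)),np.sin(np.radians(th))
            T=np.array([[c,s,0],[s,-c,0],[0,0,-1]])
            d=T.T@(tgt-p)/.12; n=max(1,int(np.ceil(max(abs(d).max(),abs(tt-th)/60)-1e-6)))
            r=np.round(d/n,3); a=np.round(-np.radians((tt-th)/n)/1.5,3)
            p=p+T@r*.12; th=th-np.degrees(a*1.5)
            rows=max(np.linalg.norm(r)*.12/.05,abs(np.degrees(a*1.5))/8.59)
            print(r,a,'rows>=%.1f'%rows,'->',p.round(4),round(th,2))
            if n==1: break
E
python3 - <<'E'
from h import *; from plan import plan
W=cloud(dict(np.load('top0.npz')))
c=dict(np.load('top0.npz'))['color']; hsv=cv2.cvtColor(c,cv2.COLOR_BGR2HSV)
for n,lo,hi in (('yellow',(20,120,80),(35,255,255)),('green',(45,100,30),(85,255,255)),('purple',(130,80,30),(160,255,255))):
    m=(cv2.inRange(hsv,lo,hi)>0)&(W[...,0]>.2); P=W[m]; P=P[~np.isnan(P[:,0])]; print(n,np.percentile(P,[1,99],axis=0).round(3))
# board axes features: dark-board corner hull at z~12
X,Y,Z=np.moveaxis(W,-1,0)
# bracket flange band & tray rim
k=(Z>.060)&(Z<.0745)&(np.hypot(X-.656,Y-.072)<.06); P=W[k]*1000; r=cv2.minAreaRect(P[:,:2].astype(np.float32)); print('flange',k.sum(),r,P.mean(0))
k=(Z>.010)&(Z<.02)&(np.hypot(X-.545,Y-.289)<.15); P=W[k]*1000; r=cv2.minAreaRect(P[:,:2].astype(np.float32)); print('rim',k.sum(),r)
plan([.213,-.588,.223],19.93,[(.543,.0125,.16,100.2),(.543,.0125,.036,100.2)])
E
```

```text
yellow [[0.727 0.061 0.001]
 [0.853 0.167 0.062]]
green [[ 0.778 -0.179  0.019]
 [ 0.868 -0.143  0.029]]
purple [[0.269 0.084 0.001]
 [0.825 0.347 0.057]]
flange 121 ((655.34521484375, 71.28042602539062), (8.939988136291504, 79.07930755615234), 10.342026710510254) [654.75738866  71.06455939  66.22380755]
rim 558 ((550.0594482421875, 251.12384033203125), (220.6281280517578, 223.0260467529297), 8.49114990234375)
[ 0.858 -0.753  0.105] -0.187 rows>=2.8 -> [ 0.279  -0.468   0.2104] 36.0
[ 0.827 -0.389  0.084] -0.149 rows>=2.2 -> [ 0.3318 -0.3719  0.2003] 48.81
[ 0.892 -0.196  0.084] -0.149 rows>=2.2 -> [ 0.3846 -0.2758  0.1902] 61.61
[0.914 0.006 0.084] -0.15 rows>=2.2 -> [ 0.4374 -0.1797  0.1802] 74.5
[0.889 0.21  0.084] -0.149 rows>=2.2 -> [ 0.4902 -0.0836  0.1701] 87.31
[0.821 0.402 0.084] -0.15 rows>=2.2 -> [0.543  0.0125 0.16  ] 100.2
[-0.    -0.     0.517] 0.0 rows>=1.2 -> [0.543  0.0125 0.098 ] 100.2
[-0.    -0.     0.516] 0.0 rows>=1.2 -> [0.543  0.0125 0.036 ] 100.2
```

Call:
{"op": "drive_tool", "data": {"steps": [[87,0.858,-0.753,0.105,0,0,-0.187],[87,0.858,-0.753,0.105,0,0,-0.187],[87,0.858,-0.753,0.105,0,0,-0.187],[87,0.858,-0.753,0.105,0,0,-0.187]]}}

```text
time_s: 0.5
position: [0.2803, -0.4612, 0.2088]
tcp_rot: [[0.807, 0.591, -0.001], [0.591, -0.807, 0.007], [0.003, -0.007, -1.0]]
force: [-0.0, -0.5, 0.8]
opening: 1.0
grasp_force: 0.0
```

Call:
{"op": "drive_tool", "data": {"steps": [[87,0.827,-0.389,0.084,0,0,-0.149],[87,0.827,-0.389,0.084,0,0,-0.149],[87,0.827,-0.389,0.084,0,0,-0.149],[87,0.827,-0.389,0.084,0,0,-0.149]]}}

```text
time_s: 0.9
position: [0.3323, -0.3702, 0.1997]
tcp_rot: [[0.657, 0.754, -0.001], [0.754, -0.657, 0.001], [0.0, -0.001, -1.0]]
force: [-0.4, 0.1, 0.1]
opening: 1.0
grasp_force: 0.0
```

Call:
{"op": "drive_tool", "data": {"steps": [[87,0.892,-0.196,0.084,0,0,-0.149],[87,0.892,-0.196,0.084,0,0,-0.149],[87,0.892,-0.196,0.084,0,0,-0.149],[87,0.892,-0.196,0.084,0,0,-0.149]]}}

```text
time_s: 1.3
position: [0.3853, -0.276, 0.1899]
tcp_rot: [[0.475, 0.88, 0.0], [0.88, -0.475, -0.001], [-0.001, 0.001, -1.0]]
force: [0.1, -0.3, 1.1]
opening: 1.0
grasp_force: 0.0
```

Tracking is as predicted, so I'm continuing to above the can.

Call:
{"op": "drive_tool", "data": {"steps": [[87,0.914,0.006,0.084,0,0,-0.15],[87,0.914,0.006,0.084,0,0,-0.15],[87,0.914,0.006,0.084,0,0,-0.15],[87,0.914,0.006,0.084,0,0,-0.15]]}}

```text
time_s: 1.7
position: [0.4383, -0.1804, 0.1798]
tcp_rot: [[0.267, 0.964, 0.001], [0.964, -0.267, -0.002], [-0.001, 0.001, -1.0]]
force: [-0.7, 0.2, -0.5]
opening: 1.005
grasp_force: 0.0
```

Call:
{"op": "drive_tool", "data": {"steps": [[70,0.889,0.21,0.084,0,0,-0.149],[70,0.889,0.21,0.084,0,0,-0.149],[70,0.889,0.21,0.084,0,0,-0.149],[70,0.889,0.21,0.084,0,0,-0.149]]}}

```text
time_s: 2.1
position: [0.4911, -0.0845, 0.1697]
tcp_rot: [[0.047, 0.999, 0.001], [0.999, -0.047, -0.001], [-0.001, 0.001, -1.0]]
force: [0.4, -0.2, 0.1]
opening: 0.82
grasp_force: 0.0
```

Call:
{"op": "drive_tool", "data": {"steps": [[60,0.821,0.402,0.084,0,0,-0.15],[60,0.821,0.402,0.084,0,0,-0.15],[60,0.821,0.402,0.084,0,0,-0.15],[60,0.821,0.402,0.084,0,0,-0.15],[60,0.821,0.402,0.084,0,0,-0.15]]}}

```text
time_s: 2.6
position: [0.5426, 0.0107, 0.1596]
tcp_rot: [[-0.175, 0.985, -0.001], [0.985, 0.175, -0.001], [-0.001, -0.001, -1.0]]
force: [0.4, 0.1, 0.9]
opening: 0.688
grasp_force: 0.0
```

```bash
python3 - <<'E'
from h import *
c=cap('wrist'); cv2.imwrite('pics/w1.png',c['color']); s=read_state(); print(s['position'],s['opening'])
E
```

```text
[0.54240237 0.01063788 0.1596185 ] 0.6878107404915996
```

View pics/w1.png

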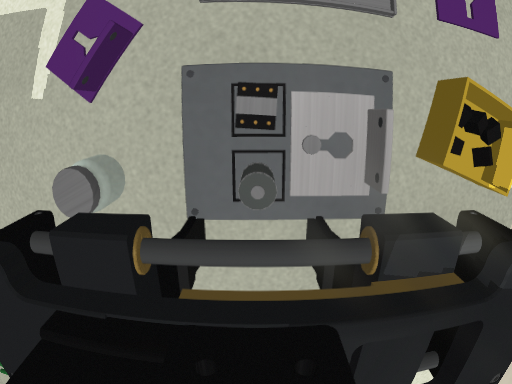

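The wrist view shows the can top at (257,188), centred between the fingers at about 190 and 320 px. The square outlines are visible and the bracket's flange is at (378,150). I'll go down and grip.

Call:
{"op": "drive_tool", "data": {"steps": [[60,0,0,0.25,0,0,0],[60,0,0,0.5,0,0,0],[60,0,0,0.75,0,0,0],[60,0,0,1.0,0,0,0],[60,0,0,1.0,0,0,0],[60,0,0,1.0,0,0,0]]}}

```text
time_s: 3.25
position: [0.5427, 0.0116, 0.0398]
tcp_rot: [[-0.175, 0.985, -0.001], [0.985, 0.175, -0.0], [0.0, -0.001, -1.0]]
force: [0.1, 0.1, 1.1]
opening: 0.694
grasp_force: 0.0
```

Call:
{"op": "drive_tool", "data": {"steps": [[28,0,0,0.033,0,0,0],[28,0,0,0.033,0,0,0],[28,0,0,0.033,0,0,0],[28,0,0,0.033,0,0,0],[28,0,0,0.033,0,0,0],[28,0,0,0.033,0,0,0],[28,0,0,0.033,0,0,0],[28,0,0,0.033,0,0,0]]}}

```text
time_s: 4.05
position: [0.5436, 0.013, 0.0362]
tcp_rot: [[-0.177, 0.984, 0.001], [0.984, 0.177, -0.0], [-0.0, 0.001, -1.0]]
force: [-0.8, 0.2, 5.8]
opening: 0.371
grasp_force: 30.0
```

```bash
python3 - <<'E'
from h import *; from plan import plan
s=read_state(); print(s['position'],s['opening']*87,s['grasp_force'])
# tray: yaw 8.4, centre (.544,.289); can at tray x +45, transformer at x -45
t=np.radians(8.4); ux=np.array([np.cos(t),np.sin(t)]); ce=np.array([.545,.289])
a=ce+.045*ux; b=ce-.045*ux; print(a,b)
C=[.543,.0125]; T=[.529,.0867]
plan([*C,.036],100.2,[(*C,.150,None),(*a,.150,None),(*a,.030,None),(*a,.150,None),(*T,.150,None),(*T,.024,None)])
E
```

```text
[0.54355176 0.0130323  0.03623011] 32.29166475135854 30.000156643800437
[0.58951725 0.29557374] [0.50048275 0.28242626]
[ 0.    0.   -0.95] -0.0 rows>=2.3 -> [0.543  0.0125 0.15  ] 100.2
[0.751 0.266 0.   ] -0.0 rows>=1.9 -> [0.5585 0.1068 0.15  ] 100.2
[0.751 0.267 0.   ] -0.0 rows>=1.9 -> [0.574  0.2012 0.15  ] 100.2
[0.751 0.266 0.   ] -0.0 rows>=1.9 -> [0.5895 0.2956 0.15  ] 100.2
[0. 0. 1.] -0.0 rows>=2.4 -> [0.5895 0.2956 0.03  ] 100.2
[ 0.  0. -1.] -0.0 rows>=2.4 -> [0.5895 0.2956 0.15  ] 100.2
[-0.812 -0.402  0.   ] -0.0 rows>=2.2 -> [0.5593 0.1911 0.15  ] 100.2
[-0.812 -0.402  0.   ] -0.0 rows>=2.2 -> [0.529  0.0867 0.15  ] 100.2
[ 0.    -0.     0.525] -0.0 rows>=1.3 -> [0.529  0.0867 0.087 ] 100.2
[ 0.    -0.     0.525] -0.0 rows>=1.3 -> [0.529  0.0867 0.024 ] 100.2
```

Call:
{"op": "drive_tool", "data": {"steps": [[28,0,0,-0.2,0,0,0],[28,0,0,-0.5,0,0,0],[28,0,0,-0.8,0,0,0],[28,0,0,-0.95,0,0,0],[28,0,0,-0.95,0,0,0]]}}

```text
time_s: 4.55
position: [0.5448, 0.0128, 0.1519]
tcp_rot: [[-0.177, 0.984, 0.006], [0.984, 0.177, -0.001], [-0.002, 0.005, -1.0]]
force: [1.0, 0.2, -1.6]
opening: 0.367
grasp_force: 30.0
```

Call:
{"op": "drive_tool", "data": {"steps": [[28,0.2,0.07,0,0,0,0],[28,0.45,0.16,0,0,0,0],[28,0.751,0.266,0,0,0,0],[28,0.751,0.266,0,0,0,0]]}}

```text
time_s: 4.95
position: [0.5577, 0.1112, 0.1476]
tcp_rot: [[-0.181, 0.983, -0.002], [0.983, 0.181, 0.002], [0.002, -0.002, -1.0]]
force: [-0.8, -0.5, -0.9]
opening: 0.372
grasp_force: 30.0
```

Call:
{"op": "drive_tool", "data": {"steps": [[28,0.3,0.107,0,0,0,0],[28,0.6,0.213,0,0,0,0],[28,0.751,0.267,0,0,0,0]]}}

```text
time_s: 5.25
position: [0.5733, 0.2037, 0.1476]
tcp_rot: [[-0.178, 0.984, -0.003], [0.984, 0.178, 0.0], [0.001, -0.003, -1.0]]
force: [0.8, 0.5, -1.6]
opening: 0.372
grasp_force: 30.0
```

Call:
{"op": "drive_tool", "data": {"steps": [[28,0.3,0.107,0,0,0,0],[28,0.6,0.213,0,0,0,0],[28,0.751,0.266,0,0,0,0],[28,0.751,0.266,0,0,0,0],[28,0.751,0.266,0,0,0,0]]}}

```text
time_s: 5.75
position: [0.5883, 0.2953, 0.1475]
tcp_rot: [[-0.178, 0.984, -0.004], [0.984, 0.178, -0.002], [-0.001, -0.004, -1.0]]
force: [-0.3, -0.3, -0.6]
opening: 0.373
grasp_force: 30.0
```

Call:
{"op": "drive_tool", "data": {"steps": [[28,0,0,0.3,0,0,0],[28,0,0,0.6,0,0,0],[28,0,0,0.85,0,0,0],[28,0,0,0.95,0,0,0],[28,0,0,1.0,0,0,0],[28,0,0,1.0,0,0,0],[28,0,0,1.0,0,0,0],[28,0,0,1.0,0,0,0]]}}

```text
time_s: 6.55
position: [0.5907, 0.2962, 0.031]
tcp_rot: [[-0.177, 0.984, 0.003], [0.984, 0.177, 0.001], [0.0, 0.003, -1.0]]
force: [-0.8, -0.3, -1.8]
opening: 0.369
grasp_force: 30.0
```

Call:
{"op": "drive_tool", "data": {"steps": [[28,0,0,0.02,0,0,0],[28,0,0,0.02,0,0,0],[34,0,0,0.02,0,0,0],[38,0,0,0.02,0,0,0],[50,0,0,0.02,0,0,0],[60,0,0,0.02,0,0,0],[60,0,0,0.02,0,0,0]]}}

```text
time_s: 7.25
position: [0.5893, 0.296, 0.027]
tcp_rot: [[-0.177, 0.984, -0.001], [0.984, 0.177, -0.0], [-0.0, -0.001, -1.0]]
force: [-0.1, 0.8, 0.7]
opening: 0.623
grasp_force: 0.0
```

Call:
{"op": "drive_tool", "data": {"steps": [[60,0,0,-0.3,0,0,0],[60,0,0,-0.6,0,0,0],[60,0,0,-1.0,0,0,0],[60,0,0,-1.0,0,0,0]]}}

```text
time_s: 7.65
position: [0.5944, 0.2978, 0.1546]
tcp_rot: [[-0.177, 0.984, 0.014], [0.984, 0.177, 0.004], [0.002, 0.015, -1.0]]
force: [0.3, 0.3, 0.3]
opening: 0.689
grasp_force: 0.0
```

Call:
{"op": "drive_tool", "data": {"steps": [[60,-0.812,-0.402,-0.02,0,0,0],[60,-0.812,-0.402,-0.02,0,0,0],[60,-0.812,-0.402,-0.02,0,0,0]]}}

```text
time_s: 7.95
position: [0.5566, 0.1876, 0.1489]
tcp_rot: [[-0.174, 0.985, -0.005], [0.985, 0.174, -0.002], [-0.001, -0.005, -1.0]]
force: [-0.1, -0.2, 0.2]
opening: 0.685
grasp_force: 0.0
```

Call:
{"op": "drive_tool", "data": {"steps": [[60,-0.812,-0.402,0,0,0,0],[60,-0.812,-0.402,0,0,0,0],[60,-0.812,-0.402,0,0,0,0],[60,-0.812,-0.402,0,0,0,0],[60,-0.812,-0.402,0,0,0,0]]}}

```text
time_s: 8.45
position: [0.5299, 0.0879, 0.1496]
tcp_rot: [[-0.177, 0.984, 0.001], [0.984, 0.177, 0.001], [0.001, 0.001, -1.0]]
force: [0.8, -0.2, 0.0]
opening: 0.69
grasp_force: 0.0
```

```bash
python3 - <<'E'
from h import *
c=cap('wrist'); t=cap('top'); cv2.imwrite('pics/w2.png',np.hstack([c['color'][0:300,100:500],t['color'][100:300,100:450][:, :, :].repeat(1,0)[:300] if 0 else cv2.resize(t['color'][130:280,90:290],(400,300))])); s=read_state(); print(s['position'],s['opening'])
from m import rect
W=cloud(t);X,Y=W[...,0],W[...,1]
rect(W,np.hypot(X-.59,Y-.2955)<.05,.05,.09,'can')
E
```

```text
[0.52978088 0.08857264 0.14951305] 0.6892722689135552
can none
```

View pics/w2.png

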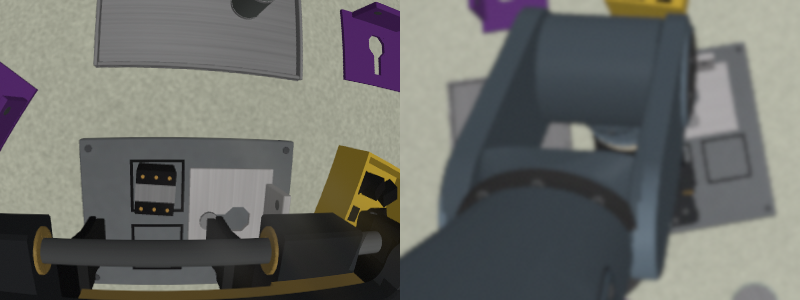

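The can stands in the tray (crop 252,5) and the transformer is centred between the fingers at (155,188). I'll go down and grip it.

Call:
{"op": "drive_tool", "data": {"steps": [[60,0,0,0.3,0,0,0],[60,0,0,0.6,0,0,0],[60,0,0,0.9,0,0,0],[60,0,0,0.9,0,0,0],[60,0,0,0.9,0,0,0]]}}

```text
time_s: 9.05
position: [0.5291, 0.0882, 0.0413]
tcp_rot: [[-0.179, 0.984, -0.001], [0.984, 0.179, 0.0], [0.0, -0.001, -1.0]]
force: [0.7, 0.0, 0.5]
opening: 0.686
grasp_force: 0.0
```

Call:
{"op": "drive_tool", "data": {"steps": [[60,0,0,0.15,0,0,0],[50,0,0,0.15,0,0,0],[40,0,0,0.15,0,0,0],[30,0,0,0.15,0,0,0],[30,0,0,0.15,0,0,0],[30,0,0,0.15,0,0,0],[30,0,0,0.15,0,0,0],[30,0,0,0.15,0,0,0]]}}

```text
time_s: 9.85
position: [0.5298, 0.0872, 0.0249]
tcp_rot: [[-0.177, 0.984, 0.002], [0.984, 0.177, 0.0], [-0.0, 0.002, -1.0]]
force: [-0.7, 0.2, 7.2]
opening: 0.419
grasp_force: 29.3
```

```bash
python3 - <<'E'
from h import *; from plan import plan
s=read_state(); print(s['position'],s['opening']*87,s['grasp_force'])
b=(.5005,.2824); T=[.529,.0867]; F=[.6553,.0713]
plan([*T,.024],100.2,[(*T,.140,None),(*b,.140,None),(*b,.022,None),(*b,.14,None),(*F,.14,None),(*F,.030,None)])
E
```

```text
[0.52982396 0.08718862 0.02488481] 36.45427161101873 29.340401608715183
[ 0.     0.    -0.967] -0.0 rows>=2.3 -> [0.529  0.0867 0.14  ] 100.2
[0.824 0.028 0.   ] -0.0 rows>=2.0 -> [0.5148 0.1846 0.14  ] 100.2
[0.823 0.027 0.   ] -0.0 rows>=2.0 -> [0.5005 0.2824 0.14  ] 100.2
[0.    0.    0.984] -0.0 rows>=2.4 -> [0.5005 0.2824 0.022 ] 100.2
[ 0.     0.    -0.984] -0.0 rows>=2.4 -> [0.5005 0.2824 0.14  ] 100.2
[-0.98   0.479  0.   ] -0.0 rows>=2.6 -> [0.5779 0.1768 0.14  ] 100.2
[-0.98   0.479  0.   ] -0.0 rows>=2.6 -> [0.6553 0.0713 0.14  ] 100.2
[0.    0.    0.917] -0.0 rows>=2.2 -> [0.6553 0.0713 0.03  ] 100.2
```

Call:
{"op": "drive_tool", "data": {"steps": [[30,0,0,-0.2,0,0,0],[30,0,0,-0.5,0,0,0],[30,0,0,-0.8,0,0,0],[30,0,0,-0.967,0,0,0],[30,0,0,-0.967,0,0,0]]}}

```text
time_s: 10.35
position: [0.5311, 0.0871, 0.1425]
tcp_rot: [[-0.177, 0.984, 0.007], [0.984, 0.177, -0.0], [-0.001, 0.006, -1.0]]
force: [0.7, 0.4, -3.2]
opening: 0.419
grasp_force: 29.3
```

Call:
{"op": "drive_tool", "data": {"steps": [[30,0.25,0.008,0,0,0,0],[30,0.55,0.018,0,0,0,0],[30,0.824,0.028,0,0,0,0]]}}

```text
time_s: 10.65
position: [0.5134, 0.1857, 0.1379]
tcp_rot: [[-0.176, 0.984, -0.003], [0.984, 0.176, -0.0], [0.0, -0.003, -1.0]]
force: [0.2, -0.4, -2.4]
opening: 0.418
grasp_force: 29.3
```

Call:
{"op": "drive_tool", "data": {"steps": [[30,0.3,0.01,0,0,0,0],[30,0.6,0.02,0,0,0,0],[30,0.823,0.027,0,0,0,0],[30,0.823,0.027,0,0,0,0],[30,0.823,0.027,0,0,0,0]]}}

```text
time_s: 11.15
position: [0.4992, 0.2827, 0.1379]
tcp_rot: [[-0.179, 0.984, -0.003], [0.984, 0.179, -0.002], [-0.001, -0.003, -1.0]]
force: [-0.1, 0.4, -3.3]
opening: 0.417
grasp_force: 29.3
```

Call:
{"op": "drive_tool", "data": {"steps": [[30,0,0,0.3,0,0,0],[30,0,0,0.6,0,0,0],[30,0,0,0.85,0,0,0],[30,0,0,0.95,0,0,0],[30,0,0,1.0,0,0,0],[30,0,0,1.0,0,0,0],[30,0,0,1.0,0,0,0],[30,0,0,1.0,0,0,0]]}}

```text
time_s: 11.95
position: [0.5018, 0.2831, 0.0211]
tcp_rot: [[-0.177, 0.984, 0.003], [0.984, 0.177, 0.001], [0.0, 0.003, -1.0]]
force: [0.0, 0.1, -2.2]
opening: 0.416
grasp_force: 29.3
```

Call:
{"op": "drive_tool", "data": {"steps": [[30,0,0,0.03,0,0,0],[30,0,0,0.03,0,0,0],[37,0,0,0.03,0,0,0],[42,0,0,0.03,0,0,0],[52,0,0,0.03,0,0,0],[62,0,0,0.03,0,0,0],[62,0,0,0.03,0,0,0]]}}

```text
time_s: 12.65
position: [0.5004, 0.2828, 0.0159]
tcp_rot: [[-0.177, 0.984, -0.001], [0.984, 0.177, -0.0], [-0.0, -0.001, -1.0]]
force: [-0.4, -0.5, 0.2]
opening: 0.658
grasp_force: 0.0
```

Call:
{"op": "drive_tool", "data": {"steps": [[62,0,0,-0.3,0,0,0],[62,0,0,-0.6,0,0,0],[62,0,0,-1.0,0,0,0],[62,0,0,-1.0,0,0,0]]}}

```text
time_s: 13.05
position: [0.5048, 0.2844, 0.142]
tcp_rot: [[-0.177, 0.984, 0.012], [0.984, 0.177, 0.004], [0.002, 0.013, -1.0]]
force: [0.5, 0.6, -0.9]
opening: 0.708
grasp_force: 0.0
```

Call:
{"op": "drive_tool", "data": {"steps": [[40,-0.98,0.479,-0.03,0,0,0],[40,-0.98,0.479,-0.03,0,0,0],[40,-0.98,0.479,-0.03,0,0,0],[40,-0.98,0.479,-0.03,0,0,0]]}}

```text
time_s: 13.45
position: [0.5812, 0.1737, 0.1394]
tcp_rot: [[-0.172, 0.985, 0.003], [0.985, 0.172, -0.001], [-0.001, 0.003, -1.0]]
force: [0.6, 0.1, 0.6]
opening: 0.483
grasp_force: 0.0
```

Call:
{"op": "drive_tool", "data": {"steps": [[34,-0.98,0.479,0,0,0,0],[34,-0.98,0.479,0,0,0,0],[34,-0.98,0.479,0,0,0,0],[34,-0.98,0.479,0,0,0,0],[34,-0.98,0.479,0,0,0,0],[34,-0.98,0.479,0,0,0,0]]}}

```text
time_s: 14.05
position: [0.6537, 0.0732, 0.1389]
tcp_rot: [[-0.178, 0.984, -0.003], [0.984, 0.178, 0.001], [0.001, -0.003, -1.0]]
force: [-0.9, 0.4, -0.3]
opening: 0.389
grasp_force: 0.0
```

```bash
python3 - <<'E'
from h import *
c=cap('wrist'); s=cap('scene'); cv2.imwrite('pics/w3.png',np.hstack([c['color'][0:300,60:460],cv2.resize(s['color'][110:260,180:380],(400,300))])); s=read_state(); print(s['position'],s['opening']*87)
E
```

```text
[0.65409492 0.07340083 0.13936251] 34.07150085805146
```

View pics/w3.png

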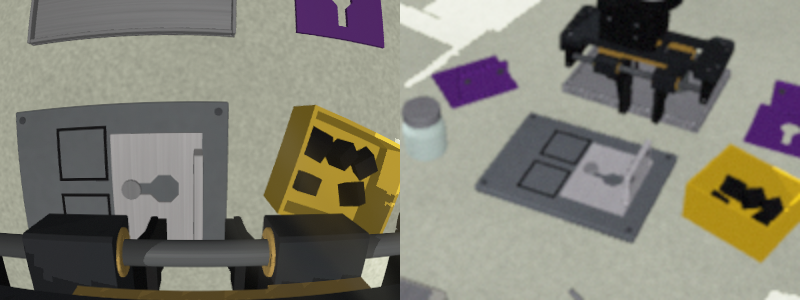

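The flange top at (197,200) is centred between the fingers (150 and 235), and the bin is clear. I'll go down and grip.

Call:
{"op": "drive_tool", "data": {"steps": [[34,0,0,0.3,0,0,0],[34,0,0,0.6,0,0,0],[34,0,0,0.8,0,0,0],[34,0,0,0.917,0,0,0],[34,0,0,0.917,0,0,0],[34,0,0,0.917,0,0,0]]}}

```text
time_s: 14.75
position: [0.6559, 0.0722, 0.0303]
tcp_rot: [[-0.178, 0.984, 0.001], [0.984, 0.178, -0.0], [-0.0, 0.001, -1.0]]
force: [0.9, 0.0, 0.2]
opening: 0.393
grasp_force: 0.0
```

Call:
{"op": "drive_tool", "data": {"steps": [[20,0,0,0,0,0,0],[10,0,0,0,0,0,0],[3,0,0,0,0,0,0],[3,0,0,0,0,0,0],[3,0,0,0,0,0,0],[3,0,0,0,0,0,0],[3,0,0,0,0,0,0]]}}

```text
time_s: 15.45
position: [0.6558, 0.0716, 0.0302]
tcp_rot: [[-0.177, 0.984, 0.001], [0.984, 0.177, -0.0], [-0.0, 0.001, -1.0]]
force: [-0.4, 0.6, 4.9]
opening: 0.091
grasp_force: 30.0
```

```bash
python3 - <<'E'
from h import *
s=read_state(); print(s['position'],s['opening']*87,s['grasp_force'],s['force'])
c=cap('wrist'); cv2.imwrite('pics/w4.png',c['color'])
E
```

```text
[0.65575348 0.07163786 0.03017094] 7.880886175753055 29.999601470381094 [-0.44231779  0.6402158   4.91556928]
```

View pics/w4.png

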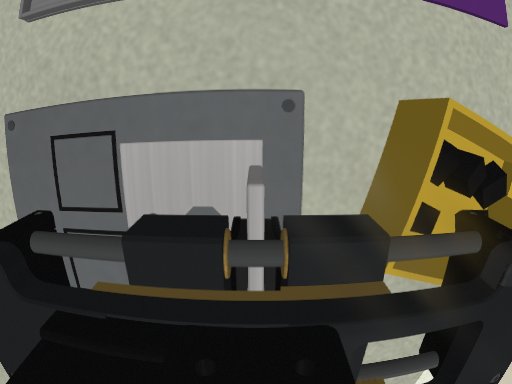

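The fingers hold the flange at (255,230), opening 7.9 mm. Next is the slide of 32.5 mm along the board's -x.

Call:
{"op": "drive_tool", "data": {"steps": [[3,0,-0.04,0,0,0,0],[3,0,-0.08,0,0,0,0],[3,0,-0.13,0,0,0,0],[3,0,-0.18,0,0,0,0],[3,0,-0.23,0,0,0,0],[3,0,-0.271,0,0,0,0],[3,0,-0.271,0,0,0,0],[3,0,-0.271,0,0,0,0]]}}

```text
time_s: 16.3
position: [0.6229, 0.0657, 0.0301]
tcp_rot: [[-0.177, 0.984, -0.0], [0.984, 0.177, -0.0], [-0.0, -0.0, -1.0]]
force: [1.5, -0.7, 6.5]
opening: 0.091
grasp_force: 30.0
```

```bash
python3 - <<'E'
from h import *
s=read_state(); print(s['position'],s['opening']*87,s['grasp_force'],s['force'])
c=cap('scene'); cv2.imwrite('pics/s5.png',cv2.resize(c['color'][140:250,190:340],(750,550),interpolation=cv2.INTER_CUBIC))
E
```

```text
[0.62291672 0.0657192  0.03014672] 7.947680862183948 29.999990080968065 [ 1.50220945 -0.68215502  6.51171388]
```

View pics/s5.png

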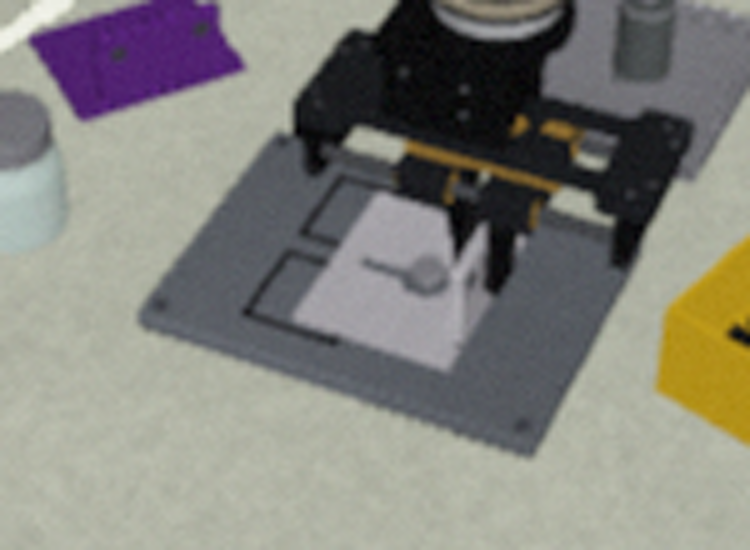

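The stud head (428,272) now sits in the wide end, with the slot reaching away to (365,262). I'll lift slowly and watch the force.

Call:
{"op": "drive_tool", "data": {"steps": [[3,0,0,-0.02,0,0,0],[3,0,0,-0.04,0,0,0],[3,0,0,-0.06,0,0,0],[3,0,0,-0.08,0,0,0],[3,0,0,-0.08,0,0,0],[3,0,0,-0.08,0,0,0]]}}

```text
time_s: 16.95
position: [0.6232, 0.066, 0.0391]
tcp_rot: [[-0.177, 0.984, -0.0], [0.984, 0.177, -0.0], [0.0, -0.0, -1.0]]
force: [0.3, 0.1, -1.2]
opening: 0.089
grasp_force: 30.0
```

```bash
python3 - <<'E'
from h import *; from plan import plan
p=np.array([.6553,.0713,.030]); t=np.radians(10.2); u=np.array([np.cos(t),np.sin(t),0]); p=p-.271*.12*u; p[2]+=.0096; print(p)
t=np.radians(13); v=np.array([np.cos(t),np.sin(t)]); ce=np.array([.5127,-.3184]); f=ce+.041*v
# along bracket y keep the offset of tcp (flange mid) zero
plan(p,100.2,[(p[0],p[1],.15,None),(*f,.15,103),(*f,.068,None)])
s=read_state(); print(s['force'],s['position'])
E
```

```text
[0.62329396 0.0655412  0.0396    ]
[ 0.    0.   -0.92] -0.0 rows>=2.2 -> [0.6233 0.0655 0.15  ] 100.2
[-0.99  -0.377  0.   ] -0.011 rows>=2.5 -> [ 0.5998 -0.0594  0.15  ] 101.15
[-0.983 -0.394  0.   ] -0.011 rows>=2.5 -> [ 0.5762 -0.1843  0.15  ] 102.09
[-0.977 -0.41   0.   ] -0.011 rows>=2.5 -> [ 0.5527 -0.3092  0.15  ] 103.04
[ 0.    -0.     0.683] -0.0 rows>=1.6 -> [ 0.5527 -0.3092  0.068 ] 103.04
[ 0.2519965   0.1246347  -1.15854228] [0.6232444  0.06597925 0.03910406]
```

Call:
{"op": "drive_tool", "data": {"steps": [[3,0,0,-0.15,0,0,0],[3,0,0,-0.4,0,0,0],[3,0,0,-0.65,0,0,0],[3,0,0,-0.85,0,0,0],[3,0,0,-0.92,0,0,0],[3,0,0,-0.92,0,0,0]]}}

```text
time_s: 17.55
position: [0.6241, 0.066, 0.1507]
tcp_rot: [[-0.177, 0.984, 0.003], [0.984, 0.177, -0.0], [-0.001, 0.003, -1.0]]
force: [0.1, 0.6, -1.5]
opening: 0.092
grasp_force: 30.0
```

Call:
{"op": "drive_tool", "data": {"steps": [[3,-0.15,-0.06,0,0,0,0],[3,-0.4,-0.15,0,0,0,0],[3,-0.7,-0.27,0,0,0,-0.011],[3,-0.99,-0.377,0,0,0,-0.011]]}}

```text
time_s: 17.95
position: [0.5982, -0.0595, 0.1474]
tcp_rot: [[-0.195, 0.981, -0.004], [0.981, 0.195, 0.001], [0.002, -0.004, -1.0]]
force: [0.2, -0.6, -1.6]
opening: 0.088
grasp_force: 30.0
```

Call:
{"op": "drive_tool", "data": {"steps": [[3,-0.3,-0.12,0,0,0,-0.005],[3,-0.6,-0.24,0,0,0,-0.011],[3,-0.983,-0.394,0,0,0,-0.011]]}}

```text
time_s: 18.25
position: [0.5747, -0.1836, 0.1474]
tcp_rot: [[-0.211, 0.978, -0.004], [0.978, 0.211, 0.003], [0.003, -0.003, -1.0]]
force: [1.5, -0.0, -1.1]
opening: 0.088
grasp_force: 30.0
```

Call:
{"op": "drive_tool", "data": {"steps": [[3,-0.3,-0.126,0,0,0,-0.005],[3,-0.55,-0.231,0,0,0,-0.011],[3,-0.8,-0.336,0,0,0,-0.011],[3,-0.977,-0.41,0,0,0,-0.011],[3,-0.977,-0.41,0,0,0,-0.011],[3,-0.977,-0.41,0,0,0,-0.011]]}}

```text
time_s: 18.85
position: [0.5515, -0.3082, 0.1476]
tcp_rot: [[-0.224, 0.975, -0.003], [0.975, 0.224, 0.003], [0.004, -0.002, -1.0]]
force: [-0.1, 0.2, -2.6]
opening: 0.086
grasp_force: 30.0
```

Call:
{"op": "drive_tool", "data": {"steps": [[3,0,0,0.2,0,0,0],[3,0,0,0.4,0,0,0],[3,0,0,0.55,0,0,0],[3,0,0,0.64,0,0,0],[3,0,0,0.683,0,0,0],[3,0,0,0.683,0,0,0],[3,0,0,0.683,0,0,0]]}}

```text
time_s: 19.55
position: [0.5534, -0.3088, 0.0683]
tcp_rot: [[-0.226, 0.974, 0.001], [0.974, 0.226, -0.001], [-0.001, 0.001, -1.0]]
force: [-0.4, -0.6, -1.9]
opening: 0.091
grasp_force: 30.0
```

```bash
python3 - <<'E'
from h import *
s=read_state(); print(s['position'],s['opening']*87,s['grasp_force'],s['force'])
c=cap('scene'); cv2.imwrite('pics/s6.png',cv2.resize(c['color'][200:330,70:240],(740,566),interpolation=cv2.INTER_CUBIC))
E
```

```text
[ 0.55336886 -0.30882593  0.06830151] 7.952835627407577 30.001468534237574 [-0.44637656 -0.62176001 -1.90842763]
```

View pics/s6.png

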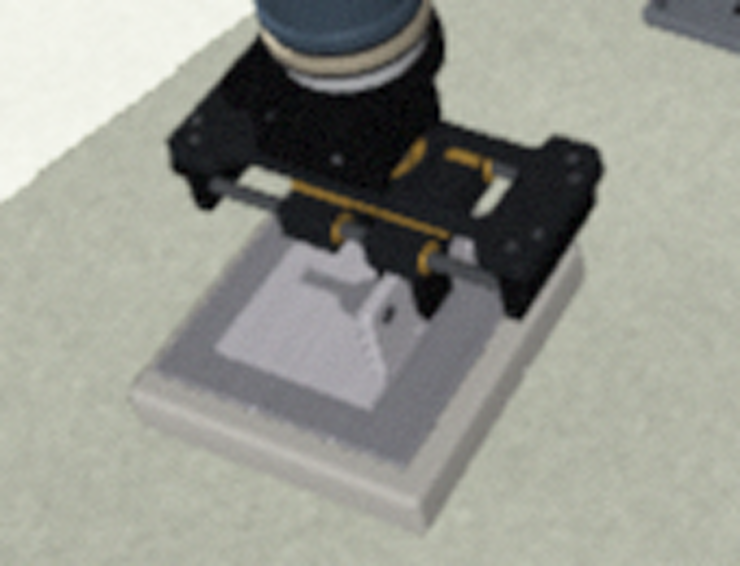

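The bracket hovers level and centred over the pan. I'll set it down and release it.

Call:
{"op": "drive_tool", "data": {"steps": [[3,0,0,0.02,0,0,0],[3,0,0,0.04,0,0,0],[3,0,0,0.042,0,0,0],[3,0,0,0.042,0,0,0],[3,0,0,0.042,0,0,0]]}}

```text
time_s: 20.1
position: [0.5531, -0.3092, 0.0632]
tcp_rot: [[-0.225, 0.974, 0.001], [0.974, 0.225, -0.001], [-0.001, 0.001, -1.0]]
force: [-0.3, -0.1, 2.4]
opening: 0.088
grasp_force: 30.0
```

Call:
{"op": "drive_tool", "data": {"steps": [[8,0,0,0,0,0,0],[10,0,0,0,0,0,0],[14,0,0,0,0,0,0],[30,0,0,0,0,0,0],[30,0,0,0,0,0,0],[30,0,0,0,0,0,0]]}}

```text
time_s: 20.7
position: [0.5527, -0.3087, 0.0624]
tcp_rot: [[-0.226, 0.974, -0.0], [0.974, 0.226, 0.0], [0.0, -0.0, -1.0]]
force: [-0.1, -0.1, 0.1]
opening: 0.315
grasp_force: 0.0
```

Call:
{"op": "drive_tool", "data": {"steps": [[30,0,0,-0.1,0,0,0],[30,0,0,-0.3,0,0,0],[30,0,0,-0.6,0,0,0],[30,0,0,-1,0,0,0],[30,0,0,-1,0,0,0]]}}

```text
time_s: 21.2
position: [0.5568, -0.3119, 0.1908]
tcp_rot: [[-0.226, 0.974, 0.012], [0.974, 0.226, -0.01], [-0.012, 0.01, -1.0]]
force: [1.0, -0.5, -0.1]
opening: 0.346
grasp_force: 0.0
```

```bash
python3 - <<'E'
from h import *; from plan import plan
from m import rect
s=read_state(); print(s['position'],s['force'])
C=[.543,.0125]; A=[.5895,.2956]
plan([.5527,-.3092,.183],103.04,[(*A,.15,100.2),(*A,.029,None)])
for n in ('scene','top'):
    W=cloud(cap(n)); X,Y=W[...,0],W[...,1]; k=np.hypot(X-.5127,Y+.3184)<.085
    rect(W,k,.0478,.06,n+' plate'); rect(W,k&(np.hypot(X-.552,Y+.309)<.05),.085,.11,n+' flange')
E
```

```text
[ 0.5568147  -0.31186903  0.19083104] [ 1.00180528 -0.54178099 -0.08071198]
[0.968 0.287 0.055] 0.007 rows>=2.4 -> [ 0.56   -0.1883  0.1764] 102.44
[0.971 0.277 0.055] 0.007 rows>=2.4 -> [ 0.5674 -0.0673  0.1698] 101.84
[0.974 0.267 0.055] 0.006 rows>=2.4 -> [0.5748 0.0536 0.1632] 101.32
[0.976 0.258 0.055] 0.007 rows>=2.4 -> [0.5822 0.1746 0.1566] 100.72
[0.98  0.248 0.055] 0.006 rows>=2.4 -> [0.5895 0.2956 0.15  ] 100.2
[-0.    -0.     0.504] -0.0 rows>=1.2 -> [0.5895 0.2956 0.0895] 100.2
[-0.    -0.     0.504] -0.0 rows>=1.2 -> [0.5895 0.2956 0.029 ] 100.2
scene plate 1444 c [ 511.1 -319.9] size [128.9 142.5] ang 12.0 medz 51.6 mean [ 507.7 -327.7   51.4]
scene flange 246 c [ 552.9 -310.5] size [ 9.9 80.8] ang 13.0 medz 99.6 mean [ 554.9 -312.3   97.3]
top plate 2 c [ 585.  -335.6] size [3.3 0. ] ang -139.7 medz 48.0 mean [ 585.  -335.6   48. ]
top flange 19 c [ 558.3 -333.9] size [ 7.6 14.4] ang 11.6 medz 99.6 mean [ 558.7 -334.6   98.8]
```

The bracket lies within about 2 mm of centre: flange at (553,-310), top at 100 mm. Now the can.

Call:
{"op": "drive_tool", "data": {"steps": [[50,0.968,0.287,0.055,0,0,0.007],[50,0.968,0.287,0.055,0,0,0.007],[50,0.968,0.287,0.055,0,0,0.007]]}}

```text
time_s: 21.6
position: [0.5577, -0.183, 0.1739]
tcp_rot: [[-0.217, 0.976, -0.006], [0.976, 0.217, 0.005], [0.006, -0.005, -1.0]]
force: [0.3, 0.1, 0.3]
opening: 0.521
grasp_force: 0.0
```

Call:
{"op": "drive_tool", "data": {"steps": [[60,0.971,0.277,0.055,0,0,0.007],[60,0.971,0.277,0.055,0,0,0.007],[60,0.971,0.277,0.055,0,0,0.007]]}}

```text
time_s: 21.9
position: [0.565, -0.0623, 0.1675]
tcp_rot: [[-0.208, 0.978, -0.006], [0.978, 0.208, 0.003], [0.004, -0.005, -1.0]]
force: [-0.3, -1.1, 0.3]
opening: 0.674
grasp_force: 0.0
```

Call:
{"op": "drive_tool", "data": {"steps": [[60,0.974,0.267,0.055,0,0,0.006],[60,0.974,0.267,0.055,0,0,0.006],[60,0.974,0.267,0.055,0,0,0.006]]}}

```text
time_s: 22.2
position: [0.5727, 0.0582, 0.161]
tcp_rot: [[-0.199, 0.98, -0.005], [0.98, 0.199, 0.002], [0.003, -0.004, -1.0]]
force: [-0.5, -1.0, 0.3]
opening: 0.692
grasp_force: 0.0
```

Call:
{"op": "drive_tool", "data": {"steps": [[60,0.976,0.258,0.055,0,0,0.007],[60,0.976,0.258,0.055,0,0,0.007],[60,0.976,0.258,0.055,0,0,0.007]]}}

```text
time_s: 22.5
position: [0.5804, 0.1789, 0.1543]
tcp_rot: [[-0.189, 0.982, -0.004], [0.982, 0.189, 0.001], [0.002, -0.004, -1.0]]
force: [0.5, -0.8, 0.3]
opening: 0.689
grasp_force: 0.0
```

Call:
{"op": "drive_tool", "data": {"steps": [[60,0.98,0.248,0.055,0,0,0.006],[60,0.98,0.248,0.055,0,0,0.006],[60,0.98,0.248,0.055,0,0,0.006],[60,0.98,0.248,0.055,0,0,0.006],[60,0.98,0.248,0.055,0,0,0.006],[60,0.98,0.248,0.055,0,0,0.006]]}}

```text
time_s: 23.1
position: [0.589, 0.2946, 0.1487]
tcp_rot: [[-0.176, 0.984, -0.002], [0.984, 0.176, -0.001], [-0.001, -0.002, -1.0]]
force: [0.1, -0.4, -0.9]
opening: 0.692
grasp_force: 0.0
```

```bash
python3 - <<'E'
from h import *; from plan import plan
from m import rect
s=read_state(); print(s['position'],s['opening']*87)
W=cloud(cap('scene')); X,Y=W[...,0],W[...,1]
rect(W,np.hypot(X-.5895,Y-.2956)<.05,.053,.075,'can'); rect(W,np.hypot(X-.5005,Y-.2824)<.05,.038,.055,'tr')
c=cap('wrist'); cv2.imwrite('pics/w7.png',c['color'])
C=[.543,.0125]; A=[.5895,.2956]; T=[.529,.0867]; B=[.5005,.2824]
plan([*A,.029],100.2,[(*A,.149,None),(*C,.149,None),(*C,.037,None),(*C,.15,None),(*B,.15,None),(*B,.017,None),(*B,.137,None),(*T,.137,None),(*T,.025,None)])
E
```

```text
[0.58900885 0.29457812 0.14868098] 60.207273655177964
can 97 c [589.4 296.3] size [33.6 34.1] ang 24.7 medz 63.6 mean [591.7 292.3  62.6]
tr 127 c [502.1 281.4] size [36.4 49.6] ang 10.7 medz 46.4 mean [502.9 278.6  45.8]
[ 0.  0. -1.] -0.0 rows>=2.4 -> [0.5895 0.2956 0.149 ] 100.2
[-0.751 -0.266  0.   ] -0.0 rows>=1.9 -> [0.574  0.2013 0.149 ] 100.2
[-0.751 -0.267  0.   ] -0.0 rows>=1.9 -> [0.5585 0.1069 0.149 ] 100.2
[-0.751 -0.266  0.   ] -0.0 rows>=1.9 -> [0.543  0.0125 0.149 ] 100.2
[-0.    -0.     0.933] -0.0 rows>=2.2 -> [0.543  0.0125 0.037 ] 100.2
[-0.    -0.    -0.941] -0.0 rows>=2.3 -> [0.543  0.0125 0.15  ] 100.2
[ 0.759  0.017 -0.   ] -0.0 rows>=1.8 -> [0.5289 0.1025 0.15  ] 100.2
[ 0.759  0.016 -0.   ] -0.0 rows>=1.8 -> [0.5147 0.1925 0.15  ] 100.2
[ 0.758  0.017 -0.   ] -0.0 rows>=1.8 -> [0.5006 0.2824 0.15  ] 100.2
[ 0.    -0.     0.554] -0.0 rows>=1.3 -> [0.5006 0.2824 0.0835] 100.2
[ 0.    -0.     0.554] -0.0 rows>=1.3 -> [0.5006 0.2824 0.017 ] 100.2
[ 0. -0. -1.] -0.0 rows>=2.4 -> [0.5006 0.2824 0.137 ] 100.2
[-0.824 -0.028 -0.   ] -0.0 rows>=2.0 -> [0.5148 0.1845 0.137 ] 100.2
[-0.823 -0.027 -0.   ] -0.0 rows>=2.0 -> [0.5291 0.0867 0.137 ] 100.2
[-0.    -0.     0.933] -0.0 rows>=2.2 -> [0.5291 0.0867 0.025 ] 100.2
```

View pics/w7.png

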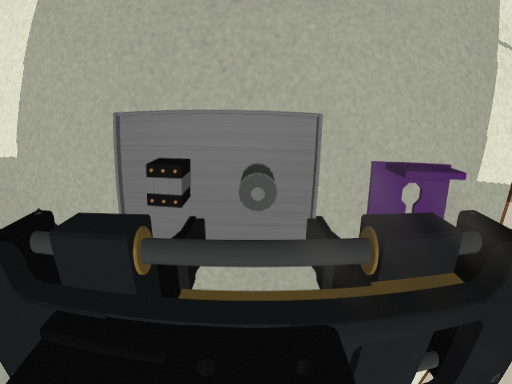

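The can, at (257,190), is centred between the fingers, and the transformer stands at (168,182). I'll grip the can.

Call:
{"op": "drive_tool", "data": {"steps": [[60,0,0,0.3,0,0,0],[60,0,0,0.6,0,0,0],[60,0,0,0.9,0,0,0],[60,0,0,1.0,0,0,0],[60,0,0,1.0,0,0,0]]}}

```text
time_s: 23.7
position: [0.5884, 0.2946, 0.0278]
tcp_rot: [[-0.176, 0.984, -0.004], [0.984, 0.176, -0.001], [-0.001, -0.005, -1.0]]
force: [-0.4, 0.2, 0.2]
opening: 0.69
grasp_force: 0.0
```

Call:
{"op": "drive_tool", "data": {"steps": [[50,0,0,0.008,0,0,0],[40,0,0,0.008,0,0,0],[28,0,0,0.008,0,0,0],[28,0,0,0.008,0,0,0],[28,0,0,0.008,0,0,0],[28,0,0,0.008,0,0,0],[28,0,0,0.008,0,0,0],[28,0,0,0.008,0,0,0]]}}

```text
time_s: 24.5
position: [0.5903, 0.2964, 0.0298]
tcp_rot: [[-0.177, 0.984, 0.002], [0.984, 0.177, 0.001], [0.0, 0.002, -1.0]]
force: [-1.4, -0.6, 6.0]
opening: 0.37
grasp_force: 30.0
```

Call:
{"op": "drive_tool", "data": {"steps": [[28,0,0,-0.2,0,0,0],[28,0,0,-0.5,0,0,0],[28,0,0,-0.8,0,0,0],[28,0,0,-1.0,0,0,0],[28,0,0,-1.0,0,0,0]]}}

```text
time_s: 25.0
position: [0.592, 0.2969, 0.1524]
tcp_rot: [[-0.177, 0.984, 0.008], [0.984, 0.177, 0.002], [0.001, 0.008, -1.0]]
force: [1.0, -0.3, -1.3]
opening: 0.372
grasp_force: 30.0
```

Call:
{"op": "drive_tool", "data": {"steps": [[28,-0.2,-0.07,0,0,0,0],[28,-0.45,-0.16,0,0,0,0],[28,-0.751,-0.266,0,0,0,0]]}}

```text
time_s: 25.3
position: [0.5725, 0.2014, 0.1464]
tcp_rot: [[-0.179, 0.984, -0.003], [0.984, 0.179, -0.0], [0.0, -0.003, -1.0]]
force: [-0.9, -0.1, -1.9]
opening: 0.372
grasp_force: 30.0
```

Call:
{"op": "drive_tool", "data": {"steps": [[28,-0.3,-0.107,0,0,0,0],[28,-0.6,-0.213,0,0,0,0],[28,-0.751,-0.267,0,0,0,0]]}}

```text
time_s: 25.6
position: [0.5563, 0.1046, 0.1465]
tcp_rot: [[-0.175, 0.985, -0.005], [0.985, 0.175, -0.001], [0.0, -0.005, -1.0]]
force: [-0.1, 0.3, -2.3]
opening: 0.373
grasp_force: 30.0
```

Call:
{"op": "drive_tool", "data": {"steps": [[28,-0.3,-0.107,0,0,0,0],[28,-0.6,-0.213,0,0,0,0],[28,-0.751,-0.266,0,0,0,0],[28,-0.751,-0.266,0,0,0,0],[28,-0.751,-0.266,0,0,0,0],[28,-0.751,-0.266,0,0,0,0]]}}

```text
time_s: 26.2
position: [0.5426, 0.0139, 0.1478]
tcp_rot: [[-0.178, 0.984, -0.002], [0.984, 0.178, 0.001], [0.001, -0.002, -1.0]]
force: [0.8, -0.9, -1.5]
opening: 0.37
grasp_force: 30.0
```

Call:
{"op": "drive_tool", "data": {"steps": [[28,0,0,0.3,0,0,0],[28,0,0,0.6,0,0,0],[28,0,0,0.82,0,0,0],[28,0,0,0.9,0,0,0],[28,0,0,0.925,0,0,0],[28,0,0,0.925,0,0,0],[28,0,0,0.925,0,0,0],[28,0,0,0.925,0,0,0]]}}

```text
time_s: 27.0
position: [0.544, 0.0133, 0.0383]
tcp_rot: [[-0.178, 0.984, 0.002], [0.984, 0.178, -0.0], [-0.001, 0.002, -1.0]]
force: [-1.0, -0.5, -2.1]
opening: 0.368
grasp_force: 30.0
```

Call:
{"op": "drive_tool", "data": {"steps": [[28,0,0,0.012,0,0,0],[28,0,0,0.012,0,0,0],[34,0,0,0.012,0,0,0],[38,0,0,0.012,0,0,0],[50,0,0,0.012,0,0,0],[60,0,0,0.012,0,0,0],[60,0,0,0.012,0,0,0]]}}

```text
time_s: 27.7
position: [0.5431, 0.013, 0.0361]
tcp_rot: [[-0.177, 0.984, -0.0], [0.984, 0.177, 0.0], [0.0, -0.0, -1.0]]
force: [-0.1, -0.1, -1.3]
opening: 0.621
grasp_force: 0.0
```

Call:
{"op": "drive_tool", "data": {"steps": [[60,0,0,-0.2,0,0,0],[60,0,0,-0.6,0,0,0],[60,0,0,-0.945,0,0,0],[60,0,0,-0.945,0,0,0]]}}

```text
time_s: 28.1
position: [0.5472, 0.0124, 0.1549]
tcp_rot: [[-0.177, 0.984, 0.012], [0.984, 0.177, -0.002], [-0.004, 0.011, -1.0]]
force: [0.8, -1.6, 0.4]
opening: 0.685
grasp_force: 0.0
```

Call:
{"op": "drive_tool", "data": {"steps": [[60,0.759,0.017,0,0,0,0],[60,0.759,0.017,0,0,0,0],[60,0.759,0.017,0,0,0,0]]}}

```text
time_s: 28.4
position: [0.5266, 0.1069, 0.1488]
tcp_rot: [[-0.182, 0.983, -0.003], [0.983, 0.182, 0.001], [0.002, -0.003, -1.0]]
force: [-1.0, 0.4, -1.2]
opening: 0.689
grasp_force: 0.0
```

Call:
{"op": "drive_tool", "data": {"steps": [[60,0.759,0.016,0,0,0,0],[60,0.759,0.016,0,0,0,0],[60,0.759,0.016,0,0,0,0]]}}

```text
time_s: 28.7
position: [0.5133, 0.1963, 0.1488]
tcp_rot: [[-0.182, 0.983, -0.002], [0.983, 0.182, 0.001], [0.001, -0.001, -1.0]]
force: [-0.4, -2.0, 0.5]
opening: 0.692
grasp_force: 0.0
```

Call:
{"op": "drive_tool", "data": {"steps": [[60,0.758,0.017,0,0,0,0],[60,0.758,0.017,0,0,0,0],[60,0.758,0.017,0,0,0,0],[60,0.758,0.017,0,0,0,0],[60,0.758,0.017,0,0,0,0],[60,0.758,0.017,0,0,0,0]]}}

```text
time_s: 29.3
position: [0.5011, 0.2811, 0.1494]
tcp_rot: [[-0.175, 0.985, -0.001], [0.985, 0.175, -0.001], [-0.001, -0.001, -1.0]]
force: [0.2, 0.2, -0.2]
opening: 0.689
grasp_force: 0.0
```

```bash
python3 - <<'E'
from h import *
from m import rect
s=read_state(); print(s['position'],s['opening']*87)
for n in ('top','scene'):
    W=cloud(cap(n)); X,Y=W[...,0],W[...,1]; rect(W,np.hypot(X-.543,Y-.0125)<.05,.058,.09,n+' can')
c=cap('wrist'); cv2.imwrite('pics/w8.png',c['color'])
E
```

```text
[0.501107   0.28113542 0.14936329] 59.934957262893455
top can 169 c [543.4  13.9] size [32.4 33.5] ang 45.4 medz 70.2 mean [543.2  13.7  70.4]
scene can 136 c [543.5  13.2] size [33.4 33.9] ang 14.4 medz 71.6 mean [545.8   9.7  70.3]
```

View pics/w8.png

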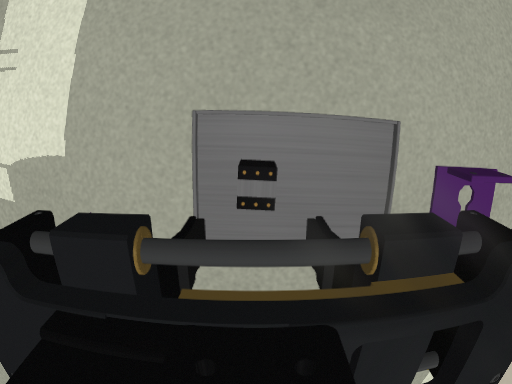

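The can is back within about 1 mm, and the transformer at (257,187) is centred. I'll grip it and return it.

Call:
{"op": "drive_tool", "data": {"steps": [[60,0,0,0.3,0,0,0],[60,0,0,0.6,0,0,0],[60,0,0,0.9,0,0,0],[60,0,0,1.0,0,0,0],[60,0,0,1.0,0,0,0]]}}

```text
time_s: 29.95
position: [0.4996, 0.2821, 0.028]
tcp_rot: [[-0.176, 0.984, -0.004], [0.984, 0.176, -0.001], [-0.001, -0.004, -1.0]]
force: [0.0, 0.4, -1.2]
opening: 0.685
grasp_force: 0.0
```

Call:
{"op": "drive_tool", "data": {"steps": [[60,0,0,0.11,0,0,0],[50,0,0,0.11,0,0,0],[40,0,0,0.11,0,0,0],[30,0,0,0.11,0,0,0],[30,0,0,0.11,0,0,0],[30,0,0,0.11,0,0,0],[30,0,0,0.11,0,0,0],[30,0,0,0.11,0,0,0]]}}

```text
time_s: 30.75
position: [0.5013, 0.2831, 0.0172]
tcp_rot: [[-0.177, 0.984, 0.002], [0.984, 0.177, 0.001], [0.0, 0.002, -1.0]]
force: [-0.2, -0.6, 6.1]
opening: 0.414
grasp_force: 29.4
```

Call:
{"op": "drive_tool", "data": {"steps": [[30,0,0,-0.2,0,0,0],[30,0,0,-0.5,0,0,0],[30,0,0,-0.8,0,0,0],[30,0,0,-1.0,0,0,0],[30,0,0,-1.0,0,0,0]]}}

```text
time_s: 31.25
position: [0.5027, 0.2836, 0.1393]
tcp_rot: [[-0.177, 0.984, 0.006], [0.984, 0.177, 0.002], [0.001, 0.007, -1.0]]
force: [0.4, 0.8, -2.7]
opening: 0.413
grasp_force: 29.5
```

Call:
{"op": "drive_tool", "data": {"steps": [[30,-0.25,-0.008,0,0,0,0],[30,-0.55,-0.018,0,0,0,0],[30,-0.824,-0.028,0,0,0,0]]}}

```text
time_s: 31.55
position: [0.5133, 0.1838, 0.1344]
tcp_rot: [[-0.178, 0.984, -0.004], [0.984, 0.178, -0.001], [-0.0, -0.004, -1.0]]
force: [0.5, 0.4, -2.7]
opening: 0.418
grasp_force: 29.5
```

Call:
{"op": "drive_tool", "data": {"steps": [[30,-0.3,-0.01,0,0,0,0],[30,-0.6,-0.02,0,0,0,0],[30,-0.823,-0.027,0,0,0,0],[30,-0.823,-0.027,0,0,0,0],[30,-0.823,-0.027,0,0,0,0],[30,-0.823,-0.027,0,0,0,0]]}}

```text
time_s: 32.15
position: [0.5281, 0.0879, 0.1353]
tcp_rot: [[-0.178, 0.984, -0.003], [0.984, 0.178, 0.0], [0.001, -0.003, -1.0]]
force: [-0.3, 0.1, -2.1]
opening: 0.416
grasp_force: 29.5
```

Call:
{"op": "drive_tool", "data": {"steps": [[30,0,0,0.3,0,0,0],[30,0,0,0.6,0,0,0],[30,0,0,0.82,0,0,0],[30,0,0,0.9,0,0,0],[30,0,0,0.92,0,0,0],[30,0,0,0.92,0,0,0],[30,0,0,0.92,0,0,0],[30,0,0,0.92,0,0,0]]}}

```text
time_s: 32.95
position: [0.5301, 0.0873, 0.0271]
tcp_rot: [[-0.177, 0.984, 0.002], [0.984, 0.177, -0.0], [-0.001, 0.002, -1.0]]
force: [-0.3, 0.9, -2.7]
opening: 0.414
grasp_force: 29.6
```

Call:
{"op": "drive_tool", "data": {"steps": [[30,0,0,0.014,0,0,0],[30,0,0,0.014,0,0,0],[37,0,0,0.014,0,0,0],[42,0,0,0.014,0,0,0],[52,0,0,0.014,0,0,0],[62,0,0,0.014,0,0,0],[62,0,0,0.014,0,0,0]]}}

```text
time_s: 33.65
position: [0.5291, 0.0871, 0.0242]
tcp_rot: [[-0.177, 0.984, -0.0], [0.984, 0.177, -0.0], [0.0, -0.0, -1.0]]
force: [-0.3, -0.0, 1.1]
opening: 0.657
grasp_force: 0.0
```

Call:
{"op": "drive_tool", "data": {"steps": [[62,0,0,-0.2,0,0,0],[62,0,0,-0.6,0,0,0],[62,0,0,-1.0,0,0,0],[62,0,0,-1.0,0,0,0]]}}

```text
time_s: 34.05
position: [0.5337, 0.0871, 0.1502]
tcp_rot: [[-0.177, 0.984, 0.013], [0.984, 0.177, -0.001], [-0.003, 0.013, -1.0]]
force: [1.3, 0.5, 0.1]
opening: 0.706
grasp_force: 0.0
```

Call:
{"op": "drive_tool", "data": {"steps": [[62,1.0,0,-0.5,0,0,0],[62,1.0,0,-0.5,0,0,0],[62,1.0,0,-0.5,0,0,0],[62,1.0,0,-0.5,0,0,0]]}}

```text
time_s: 34.45
position: [0.5079, 0.2088, 0.2058]
tcp_rot: [[-0.182, 0.983, 0.004], [0.983, 0.182, 0.002], [0.001, 0.004, -1.0]]
force: [-0.7, -0.4, -0.3]
opening: 0.712
grasp_force: 0.0
```

Call:
{"op": "drive_tool", "data": {"steps": [[62,1.0,0,0,0,0,0],[62,1.0,0,0,0,0,0],[62,1.0,0,0,0,0,0],[62,1.0,0,0,0,0,0],[62,1.0,0,0,0,0,0],[62,1.0,0,0,0,0,0],[62,1.0,0,0,0,0,0]]}}

```text
time_s: 35.15
position: [0.4871, 0.3219, 0.204]
tcp_rot: [[-0.175, 0.985, -0.001], [0.985, 0.175, -0.001], [-0.001, -0.001, -1.0]]
force: [-0.3, -0.7, 0.3]
opening: 0.712
grasp_force: 0.0
```

```bash
python3 - <<'E'
from h import *
from m import rect
s=read_state(); print(s['position'],s['opening']*87,s['force'])
for n in ('top','scene'):
    c=cap(n); W=cloud(c); X,Y=W[...,0],W[...,1]; rect(W,np.hypot(X-.543,Y-.0125)<.05,.058,.09,n+' can')
    rect(W,np.hypot(X-.529,Y-.0867)<.04,.0475,.0565,n+' tr'); rect(W,np.hypot(X-.552,Y+.309)<.05,.085,.11,n+' flange')
    cv2.imwrite(f'pics/{n}9.png',c['color'])
E
```

```text
[0.48705685 0.32186465 0.20395004] 61.93644843041303 [-0.30012615 -0.70069795  0.25371344]
top can 166 c [543.5  13.7] size [32.4 33.4] ang 47.1 medz 70.2 mean [543.4  13.7  70.2]
top tr 264 c [529.8  87.5] size [36.6 42.1] ang 7.8 medz 52.2 mean [529.3  87.3  52.2]
top flange 147 c [ 552.3 -308.3] size [ 8.6 78.7] ang 13.0 medz 99.9 mean [ 551.5 -307.2   98.3]
scene can 139 c [543.4  12.4] size [32.4 33.6] ang 78.6 medz 71.6 mean [545.8   9.4  70. ]
scene tr 150 c [529.4  86.9] size [37.5 44.6] ang 8.8 medz 54.1 mean [530.1  84.8  53.6]
scene flange 253 c [ 552.9 -310.5] size [10.5 79.7] ang 12.5 medz 99.5 mean [ 555.  -312.2   97. ]
```

View pics/scene9.png

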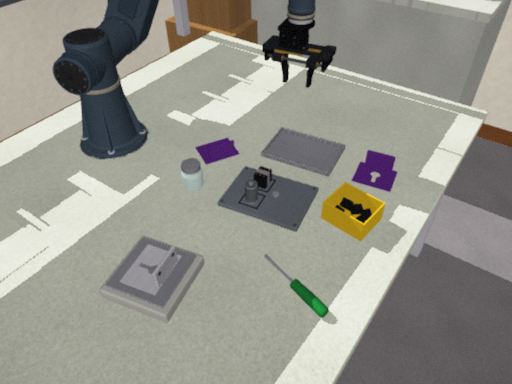

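The can (252,192) and transformer (263,178) stand on their spots, the bracket lies on the pan at (152,270), and the bystanders haven't moved. The arm is clear, so I'm handing in.

```bash
python3 -c "
from rig import order
print(order.hand_in())"
```

```text
the job is handed in; nothing more can be done
None
```

The job is handed in at about 35 s of the 131 s allowed, and the judge returned no verdict: in my last measurements the bracket lay flat on the pan about 2 mm from centre, the can and transformer stood upright about 1 mm from where they started, and the bin, screwdriver and jar were left alone.

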